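# Unclip the battery cover of the portable logger

### The arm

A 7-joint arm with a two-finger parallel gripper is mounted at the origin on a cart in front of the work surface, level with it; the furniture and walls round the work are solid. World frame = base frame: x ahead of the robot, y to its left, z up, the work surface at z = 0. Lengths are in mm, angles in rad, forces in N, time in s.
With the tool pointing down it reaches from about 400 to 875 mm from the base axis. Payload 4.4 kg.
Tool frame: the origin (TCP) lies at the very end of the fingers, on their centre line; the grasp point (between the pads) lies 19 mm behind it (ctrl.grasp_offset is the distance from the TCP to the grasp point, in mm); z points along the fingers, y is the line along which they close (so a half turn about z gives the same grasp; the last joint's range is limited). The gripper opens to 85 mm and grips with 20 to 120 N. Pads are 22 mm wide; open, the fingers measure 114 mm over their backs; the gripper's body (76 mm by 85 mm) begins 54 mm behind the grasp point. The pads swing forward as they close: fully open they stand 13 mm farther back than shut.
Start: joints at [1.23, 0.628, 0.038, 1.517, -0.027, 0.996, -0.02], TCP at [176.408, -625.618, 231.313] pointing down, gripper open.
Joint ranges: [-3.06, 3.06], [-0.37, 2.12], [-1.25, 1.32], [0.18, 2.47], [-1.1, 4.24], [0.23, 1.98], [-2.94, 2.94]. Speed limits (rad/s): [2.57, 2.57, 3.14, 3.14, 3.14, 3.14, 3.14].

### API

Orientations are given as [roll, pitch, yaw] about the fixed x, y, z axes, in that order (R = Rz(yaw) Ry(pitch) Rx(roll)).
In Python, from cell import status, cams, ctrl gives the robot as it stands.
- The arm moves only by the tool move_arm, never from a script. Its argument "plan" is a list of rows, each a list of 3 entries, a list of its own where there are three numbers: the shift along the world's x, y, z in mm, then the turn, a rotation vector about the world's x, y, z in degrees, then the opening, from 0 (shut) to 1 (fully open). In form: [[[x, y, z], [wx, wy, wz], gripper], ...]. A call has 1 to 10 rows; each row shifts and turns the commanded pose from where the row before left it; what a row does not reach is not made up. A row lasts 1/8 s, in which the tool goes at most 62.5 mm and 10.7 degrees, less where a joint would pass 70% of its speed; a pose out of reach is approached as far as the arm can. A call with a gripper value outside its range is refused whole. The fingers move at their own pace and stop on an object; the grip force is fixed at half the most. Time passes only in rows, so rows that do not move let the fingers close. It gives the time, the measured TCP pose, the force, the opening and the grip force at its end, in the units of the state.
- status.read_state(): the state, without advancing time (a new reading comes with each control period).
- cams.get_image(name): name is "scene" or "top" or "wrist"; returns the picture (480x640x3 uint8, blue, green, red); there is no depth.
- cams.camera_params(name): a dict with "K" (3x3 intrinsics, pixels), "pose" (4x4, takes a point from camera to world coordinates); the wrist camera has in their place "tool_from_camera" (4x4, takes a point from camera to tool coordinates, whose origin is the TCP and whose axes are the flange's). Camera axes: x right, y down, z forward; pixel columns grow to the right and rows downward; lengths in mm; the calibration is good to about 2 mm. A picture is of the moment at which its call begins: read the wrist's pose just before it. camera_params takes no time and is no camera call.
- ctrl.finish_job(): hands the job in; it is judged then, once.
The state is a dict: "clock": time; "qpos": joint angles; "qd": joint speeds; "tau": joint torques, N m; "eef_pos": TCP position; "tool_rot": TCP orientation; "force": force on the tool from outside, world axes, zero at the start; "torque": the same for the moment, N m; "width": finger opening in mm; "gripper_force": force on a finger pad.
Only numpy, scipy, OpenCV 4.12 (cv2) and the standard library are available. Lean on these libraries where they do the work, as an engineer would, in place of code of your own. Each camera call takes 0.05 s, during which the arm holds its last target. There are 200 camera calls.

### The job

The batteries of the portable logger are due for a change. Take the cover off the box whose cover has the snap tab (not the box with the screwed-down cover): press the tab inward by pinching it towards the fixed grip, and lift the cover straight off while the tab is pressed. Lay the cover, grips upward, flat in the middle of the clipboard's sheet and let go of it, leaving the box upright where it stands.

Things in the scene. Friction and masses are not known exactly. Their poses are not given: they have to be found in the camera images.
- battery_box: The logger: loose grey plastic box, 120 x 70 x 56 mm high (own x, y, z), about 1.2 kg, open at the top under its cover. Origin at the centre of its underside, z up. A ledge inside the rim at its -y side holds the hook of the cover's tab. The similar fixed box with a flat cover under four corner screws, no tab or grip, is not to be opened; either box may stand nearer the clipboard.
- cover_plate (a point): Centre of the upper side of the cover's plate. The loose white plastic cover: plate 116 x 66 x 4 mm (own x, y, z; axes as the box's while it is on), with a skirt below that reaches 18 mm under this point and fits into the box with 1.2 mm play; about 90 g. On the box this point is 60 mm above the bench; with the cover lying flat on the clipboard, 21 mm.
- cover_grip (a point): Point on the cover 16 mm above its plate, axes as the cover's, midway between two upright blades, each 26 mm wide (x), 4 mm thick and 32 mm tall above the plate. The blade at -y (ridged, in a slot of the plate) is the springy snap tab, that at +y the fixed grip. Outer faces at y = -23 and +23 mm from here: 46 mm apart, 39.5 mm with the tab fully pressed.
- snap_tab (a joint): How far the snap tab is pressed inward (towards the fixed grip, the cover's own +y), in m: 0 free and hooked, 0.0065 fully pressed against its stop. It takes about 10 N to press it fully and it springs back when let go. The hook is clear of the ledge from about 0.005 on.
- sheet_middle (a point): Middle of the sheet on the clipboard, on its upper surface, 3 mm above the bench. The clipboard is fixed, 305 mm long (own x) by 222 mm wide (own y), lies on the left of the bench, and its raised metal clip stands at the far (+x) end, beginning 131 mm from this point.

How it is judged:
By the outcome, as a careful person would: the job done as asked, in the order asked, and still so for the second after the job is handed in, with the robot touching nothing.
It also fails if it takes over 38 s, if anything falls off the work surface, if the arm or the gripper's body presses on something with over 40 N, if the wrist force passes 120 N, or if a joint passes its speed limit or range.

## Working session

There is one attempt and no reset: what is moved stays moved. The work goes in short steps, Python scripts to look and compute and a tool call to move; the robot and the scene stay as the last step left them, time stands still between calls to the robot, and variables do not carry over. Pictures are saved under pics/ and viewed, at most 10 in all, crops included, and the job is handed in when it is done.

Besides the shell and the picture viewer there is one more tool, called by a JSON object that holds its "op" and its "data", one argument or row to a line. move_arm: Moves the arm, as the interface text tells. Its arguments: {"type":"object","properties":{"plan":{"type":"array","items":{"type":"array"}}},"required":["plan"]}

```bash
mkdir -p pics; ls
python3 - <<'E'
from cell import status,cams,ctrl
import cv2
s=status.read_state();print(s)
for n in("scene","top"):
    cv2.imwrite(f"pics/{n}0.png",cams.get_image(n));p=cams.camera_params(n);print(n,p)
print(cams.camera_params("wrist"))
E
```

```text
pics
{'clock': 0.0, 'qpos': array([ 1.23020076,  0.62934887,  0.03843293,  1.51839464, -0.02704064,
        0.99630226, -0.0199949 ]), 'qd': array([-8.90628238e-04,  1.26676020e-03, -2.51555302e-05,  1.42261337e-03,
       -6.85863829e-04,  1.20053016e-03, -1.30056191e-03]), 'tau': array([-8.51613913e-04, -5.63407445e+01,  1.22606378e+00, -1.93445778e+01,
        1.09918742e-02,  1.07108787e-02, -6.07511694e-06]), 'eef_pos': array([ 176.24702146, -624.98196964,  230.37862371]), 'tool_rot': array([-3.13965670e+00, -1.30397302e-05,  2.74785228e-01]), 'force': array([-0.24902701, -0.94933533,  0.38966412]), 'torque': array([-0.04891464, -0.01204325,  0.02496301]), 'gripper_force': 0.0, 'width': 85.86464708515967}
scene {'K': array([[524.68167785,   0.        , 321.285764  ],
       [  0.        , 524.68167785, 242.75666397],
       [  0.        ,   0.        ,   1.        ]]), 'pose': array([[-8.11145981e-01, -3.50984280e-01,  4.67816452e-01,
        -9.54974563e+01],
       [-5.84843732e-01,  4.86683101e-01, -6.48920156e-01,
         7.66560350e+02],
       [ 8.24122827e-05, -7.9996849
[... 474 characters left out ...]
+00],
       [ 4.06297789e-03, -1.24944880e-01, -9.92155365e-01,
         1.03806821e+03],
       [ 0.00000000e+00,  0.00000000e+00,  0.00000000e+00,
         1.00000000e+00]])}
{'K': array([[366.72676337,   0.        , 326.62043928],
       [  0.        , 366.72676337, 236.86630859],
       [  0.        ,   0.        ,   1.        ]]), 'tool_from_camera': array([[-1.91931083e-04, -9.65386106e-01, -2.60824901e-01,
         6.63533468e+01],
       [ 9.99999976e-01, -1.58243721e-04, -1.50157399e-04,
        -8.06783848e-01],
       [ 1.03685964e-04, -2.60824924e-01,  9.65386114e-01,
        -1.43951504e+02],
       [ 0.00000000e+00,  0.00000000e+00,  0.00000000e+00,
         1.00000000e+00]])}
```

View pics/top0.png

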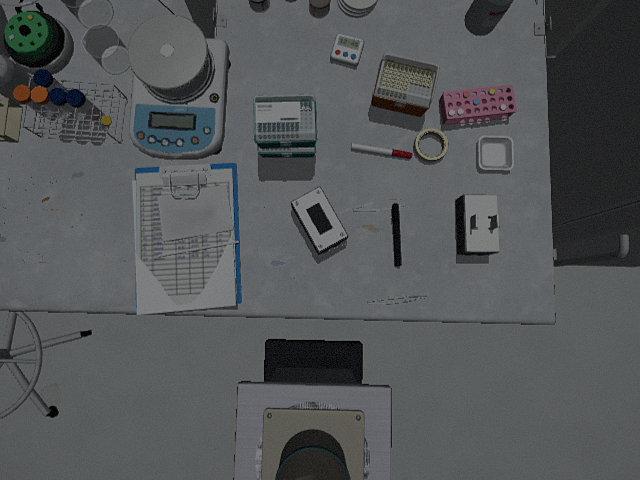

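View pics/scene0.png

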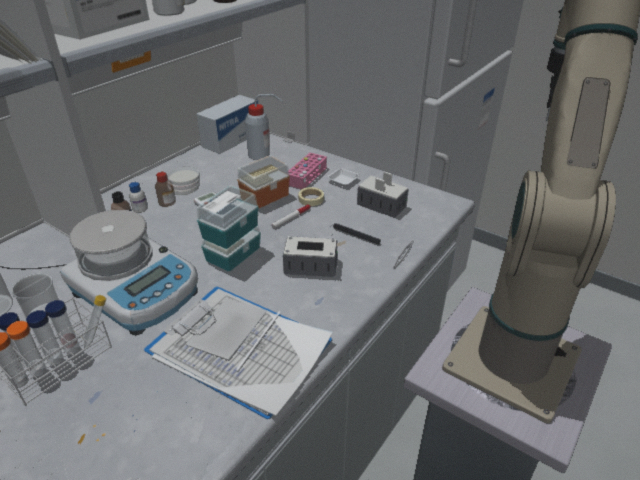

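The top view shows the tab box at about (478,224), the screwed box at (319,219) and the clipboard at about (187,237). The scene view agrees, with the grips upright at (383,185). I'll enlarge both areas.

Run:
```python
import cv2,numpy as np
t=cv2.imread("pics/top0.png");s=cv2.imread("pics/scene0.png")
r=lambda im,y,x,h,w,k:cv2.resize(im[y:y+h,x:x+w],None,fx=k,fy=k,interpolation=cv2.INTER_CUBIC)
a=r(t,184,445,80,80,5);b=r(s,165,345,80,80,5);c=np.hstack([a,b])
cv2.imwrite("pics/c1.png",c)
cv2.imwrite("pics/c2.png",r(t,155,120,170,140,3.5))
```

```text
(no output)
```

View pics/c1.png

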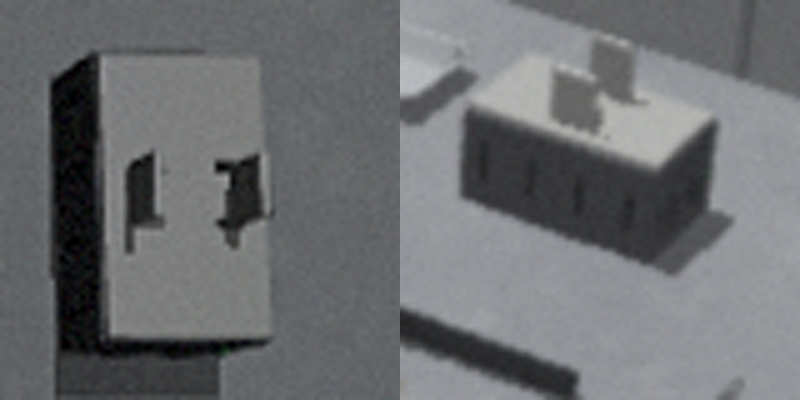

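View pics/c2.png

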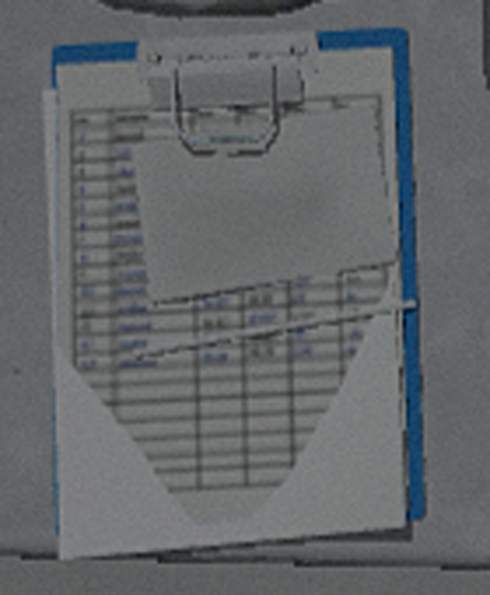

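```bash
cat > h.py <<'E'
import numpy as np,cv2
from cell import status,cams,ctrl
from scipy.spatial.transform import Rotation as R
def ray(K,T,uv,z):
    d=T[:3,:3]@np.linalg.inv(K)@np.array([uv[0],uv[1],1.]);o=T[:3,3]
    return o+d*(z-o[2])/d[2]
def fixed(n,uv,z):
    p=cams.camera_params(n);return ray(p["K"],p["pose"],uv,z)
def tool(s):
    T=np.eye(4);T[:3,:3]=R.from_euler('xyz',s["tool_rot"]).as_matrix();T[:3,3]=s["eef_pos"];return T
def wrist(s,uv,z):
    p=cams.camera_params("wrist");return ray(p["K"],tool(s)@p["tool_from_camera"],uv,z)
E
python3 - <<'E'
from h import *
np.set_printoptions(precision=1,suppress=True)
P=[fixed("top",(445+u/5,184+v/5),60) for u,v in((98,54),(260,57),(270,338),(106,340))]
P=np.array(P);print(P,P.mean(0),[np.linalg.norm(P[i]-P[i-1]) for i in range(4)])
# scene check: plate corners left, near, right
Q=np.array([fixed("scene",(345+(u-400)/5,165+v/5),60) for u,v in((465,105),(660,168),(718,120),(525,55))]);print(Q,Q.mean(0))
d=P[0]+P[1]-P[2]-P[3];print("yaw",np.degrees(np.arctan2(d[1],d[0])))
C=np.array([fixed("top",(120+u/3.5,155+v/3.5),2) for u,v in((54,46),(408,28),(425,518),(57,535))]);print(C,C.mean(0),[np.linalg.norm(C[i]-C[i-1]) for i in range(4)])
d=C[1]-C[2];print("yaw",np.degrees(np.arctan2(d[1],d[0])))
E
```

```text
[[ 544.9 -300.2   60. ]
 [ 545.3 -366.7   60. ]
 [ 429.7 -368.1   60. ]
 [ 427.2 -301.8   60. ]] [ 486.8 -334.2   60. ] [np.float64(117.6733402028083), np.float64(66.47060209426162), np.float64(115.64293158004405), np.float64(66.39040182467998)]
[[ 542.3 -288.    60. ]
 [ 425.2 -293.5   60. ]
 [ 423.7 -354.2   60. ]
 [ 544.4 -353.4   60. ]] [ 483.9 -322.3   60. ]
yaw 0.7271111438798985
[[598.8 399.2   2. ]
 [615.9 179.3   2. ]
 [313.3 155.7   2. ]
 [297.9 376.2   2. ]] [456.5 277.6   2. ] [np.float64(301.7938111817298), np.float64(220.48178933776464), np.float64(303.4866850292066), np.float64(221.0520494245052)]
yaw 4.463512306540808
```

The plate measures about 116 x 66 mm with its centre at (487,-334), and the board about 303 x 221 mm with its middle at (456,278). Both fit the given sizes. I'll swing in front of the bench first, clear of the fridge, and then move out over the box.

{"op": "move_arm", "data": {
  "plan": [
    [[21,45,0],[0,0,-1.5],1],
    [[21,45,0],[0,0,-1.5],1],
    [[21,45,0],[0,0,-1.5],1],
    [[21,45,0],[0,0,-1.5],1],
    [[21,45,0],[0,0,-1.5],1],
    [[41,13,-5],[0,0,-1.5],1],
    [[41,13,-5],[0,0,-1.5],1],
    [[41,13,-5],[0,0,-1.5],1],
    [[41,13,-5],[0,0,-1.5],1],
    [[41,13,-5],[0,0,-1.5],1]
  ]
}}

```text
clock: 1.35
eef_pos: [487.4, -335.0, 205.8]
tool_rot: [-3.141, 0.001, 0.012]
force: [-0.2, -0.8, 1.0]
width: 85.3
gripper_force: 0.0
```

{"op": "move_arm", "data": {
  "plan": [
    [[0,0,0],[0,0,0],1],
    [[0,0,0],[0,0,0],1]
  ]
}}

```text
clock: 1.6
eef_pos: [485.5, -335.7, 205.8]
tool_rot: [-3.141, 0.002, 0.013]
force: [-0.3, 0.0, 0.3]
width: 85.6
gripper_force: 0.0
```

Run:
```python
from h import *
s=status.read_state();print(s["clock"],s["eef_pos"],s["tool_rot"],s["force"])
import pickle;pickle.dump(s,open("s1.pkl","wb"))
cv2.imwrite("pics/w1.png",cams.get_image("wrist"))
```

```text
1.6 [ 485.48260101 -335.68732255  205.79747151] [-3.14133831e+00  1.68774532e-03  1.29875879e-02] [-0.34595785  0.03456984  0.28751913]
```

View pics/w1.png

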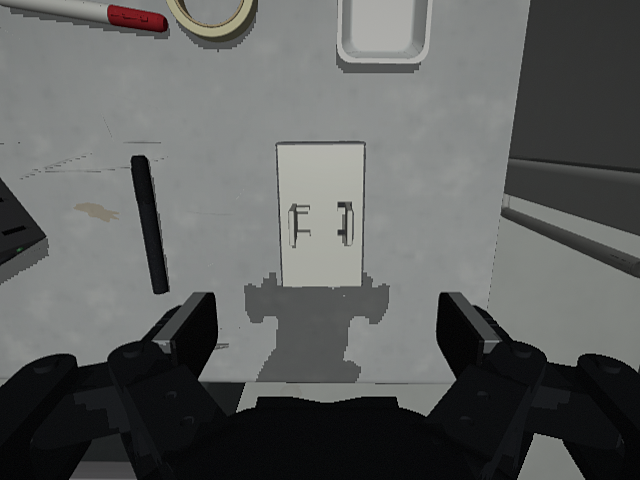

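The wrist view shows the plate with corners at (276,143), (365,143), (363,287) and (282,287). The blade tops are at x≈292 and x≈349, rows 204-246.

```bash
python3 - <<'E'
from h import *
np.set_printoptions(precision=1,suppress=True)
import pickle;s=pickle.load(open("s1.pkl","rb"))
P=np.array([wrist(s,p,60) for p in((276,143),(365,143),(363,287),(282,287))]);print(P,P.mean(0))
B=np.array([wrist(s,p,92) for p in((291,205),(291,247),(350,204),(350,245))]);print(B,B.mean(0))
E
python3 - <<'E'
import cv2
a=cv2.imread("pics/w1.png")[130:300,260:380];cv2.imwrite("pics/w1c.png",cv2.resize(a,None,fx=3.5,fy=3.5,interpolation=cv2.INTER_CUBIC))
E
```

```text
[[ 547.  -295.2   60. ]
 [ 547.9 -363.3   60. ]
 [ 429.3 -366.4   60. ]
 [ 428.4 -297.5   60. ]] [ 488.1 -330.6   60. ]
[[ 504.9 -309.1   92. ]
 [ 473.7 -308.7   92. ]
 [ 506.2 -351.1   92. ]
 [ 475.8 -352.    92. ]] [ 490.2 -330.2   92. ]
```

View pics/w1c.png

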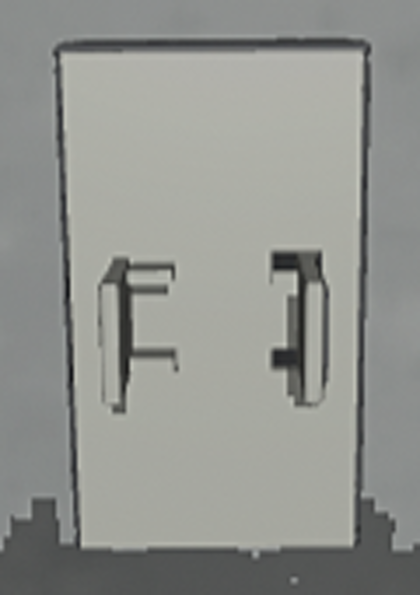

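The grip centre is at about (489,-330.5), yaw under 1°, so I go down to TCP z≈67. That keeps the fingertips above the plate at 60, with the blade tops at 92.

{"op": "move_arm", "data": {
  "plan": [
    [[3,5,-40],[0,0,0],1],
    [[0,0,-40],[0,0,0],1],
    [[0,0,-35],[0,0,0],1],
    [[0,0,-24],[0,0,0],1],
    [[0,0,0],[0,0,0],1],
    [[0,0,0],[0,0,0],0.6],
    [[0,0,0],[0,0,0],0.6]
  ]
}}

```text
clock: 2.52
eef_pos: [490.0, -331.4, 68.8]
tool_rot: [3.14, -0.002, 0.013]
force: [0.3, 0.5, -0.3]
width: 52.2
gripper_force: 0.0
```

Run:
```python
from h import *
s=status.read_state();print(s["eef_pos"],s["tool_rot"],s["width"],s["force"])
cv2.imwrite("pics/w2.png",cams.get_image("wrist"))
```

```text
[ 489.9926172  -331.42288589   68.7861527 ] [ 3.14011785e+00 -2.08211610e-03  1.25043993e-02] 52.24565517670014 [ 0.29072152  0.45402544 -0.29957851]
```

View pics/w2.png

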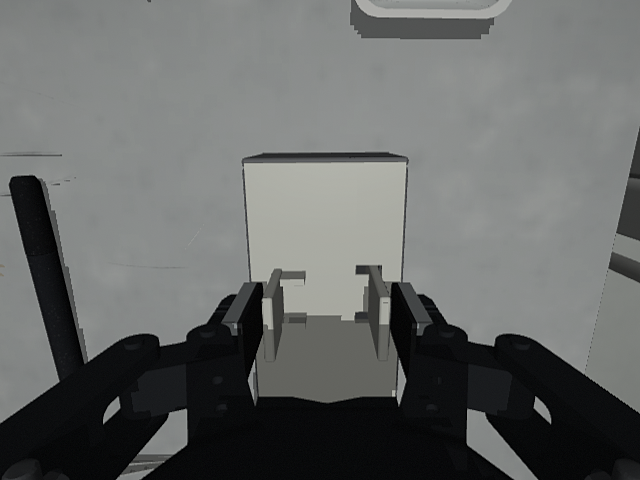

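Both pads straddle the blades evenly: the left pad is at x≈262 beside the blade at 268, the right pad at 392 beside the blade at 385. I'll go 6 mm lower and close.

{"op": "move_arm", "data": {
  "plan": [
    [[0,0,-6],[0,0,0],0.6],
    [[0,0,0],[0,0,0],0.4],
    [[0,0,0],[0,0,0],0.2],
    [[0,0,0],[0,0,0],0],
    [[0,0,0],[0,0,0],0]
  ]
}}

```text
clock: 3.2
eef_pos: [489.4, -328.1, 62.1]
tool_rot: [-3.138, 0.001, 0.014]
force: [-1.4, 6.3, 10.6]
width: 36.7
gripper_force: 60.3
```

The width reads 36.7 mm at 60 N, so the tab is pressed to its stop. I'll lift slowly, straight up.

{"op": "move_arm", "data": {
  "plan": [
    [[0,0,3],[0,0,0],0],
    [[0,0,5],[0,0,0],0],
    [[0,0,8],[0,0,0],0],
    [[0,0,10],[0,0,0],0],
    [[0,0,15],[0,0,0],0],
    [[0,0,25],[0,0,0],0],
    [[0,0,35],[0,0,0],0],
    [[0,0,40],[0,0,0],0],
    [[0,0,0],[0,0,0],0]
  ]
}}

```text
clock: 4.32
eef_pos: [491.5, -333.2, 207.1]
tool_rot: [3.136, -0.008, 0.012]
force: [0.4, 0.1, -1.1]
width: 36.7
gripper_force: 60.6
```

Run:
```python
from h import *
s=status.read_state();print(s["eef_pos"],s["tool_rot"],s["width"],s["force"])
w=cams.get_image("wrist");t=cams.get_image("scene")
cv2.imwrite("pics/w3.png",np.hstack([cv2.resize(w,(400,300)),cv2.resize(t[100:325,300:600],(400,300))]))
```

```text
[ 491.52922945 -333.24664772  207.06080568] [ 3.13561096 -0.00779434  0.01171059] 36.6699023235155 [ 0.37037986  0.08605628 -1.07945124]
```

View pics/w3.png

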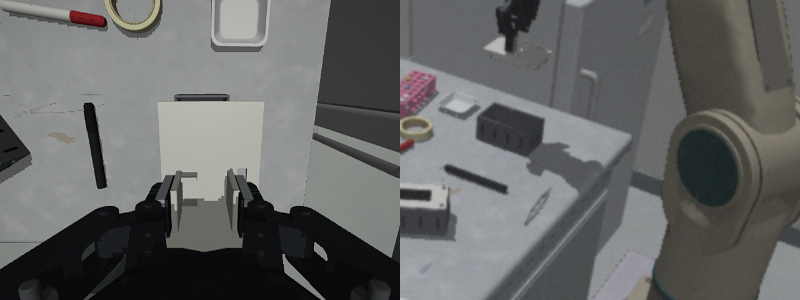

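The cover is off and held, and the open box stands upright in place. Next I carry the cover across to the clipboard.

{"op": "move_arm", "data": {
  "plan": [
    [[-2,20,0],[0,0,0.3],0],
    [[-2,40,0],[0,0,0.3],0],
    [[-2,45,0],[0,0,0.3],0],
    [[-2,45,0],[0,0,0.3],0],
    [[-2,45,0],[0,0,0.3],0],
    [[-2,45,0],[0,0,0.3],0],
    [[-2,45,0],[0,0,0.3],0],
    [[-2,45,0],[0,0,0.3],0],
    [[-2,45,0],[0,0,0.3],0],
    [[-2,45,0],[0,0,0.3],0]
  ]
}}

```text
clock: 5.68
eef_pos: [467.4, 91.7, 201.5]
tool_rot: [3.142, 0.003, 0.067]
force: [0.7, -0.7, -0.6]
width: 36.3
gripper_force: 60.6
```

{"op": "move_arm", "data": {
  "plan": [
    [[-2,45,-10],[0,0,0.3],0],
    [[-3,45,-20],[0,0,0.3],0],
    [[-3,45,-20],[0,0,0.2],0],
    [[-3,40,-20],[0,0,0],0],
    [[-2,17,-15],[0,0,0],0],
    [[0,0,0],[0,0,0],0],
    [[0,0,0],[0,0,0],0]
  ]
}}

```text
clock: 6.55
eef_pos: [456.6, 279.4, 117.6]
tool_rot: [3.14, 0.0, 0.077]
force: [-0.1, -0.5, -0.4]
width: 36.8
gripper_force: 60.6
```

Run:
```python
from h import *
s=status.read_state();print(s["eef_pos"],s["tool_rot"],s["width"],s["force"])
w=cams.get_image("wrist");t=cams.get_image("scene")
cv2.imwrite("pics/w4.png",np.hstack([cv2.resize(w,(400,300)),cv2.resize(t[200:440,90:410],(400,300))]))
```

```text
[456.63913779 279.36681906 117.57369425] [3.14009354e+00 1.18303385e-04 7.72634609e-02] 36.80865907645046 [-0.10898854 -0.49111099 -0.38586225]
```

View pics/w4.png

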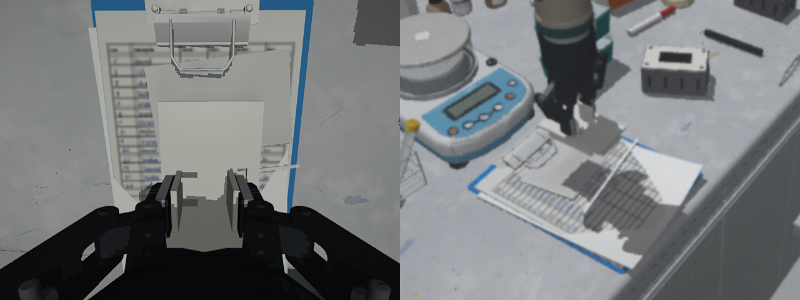

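The cover hangs level over the sheet, in line with the clipboard and clear of the clip. I'll lower it.

{"op": "move_arm", "data": {
  "plan": [
    [[1,1,-30],[0,0,0],0],
    [[0,0,-30],[0,0,0],0],
    [[0,0,-20],[0,0,0],0],
    [[0,0,-8],[0,0,0],0],
    [[0,0,-3],[0,0,0],0],
    [[0,0,0],[0,0,0],0]
  ]
}}

```text
clock: 7.4
eef_pos: [458.0, 282.4, 27.0]
tool_rot: [-3.141, -0.001, 0.079]
force: [-0.5, -0.4, -1.3]
width: 36.5
gripper_force: 60.6
```

{"op": "move_arm", "data": {
  "plan": [
    [[0,0,-2],[0,0,0],0],
    [[0,0,-1],[0,0,0],0],
    [[0,0,0],[0,0,0],0]
  ]
}}

```text
clock: 7.78
eef_pos: [457.4, 282.5, 23.4]
tool_rot: [-3.141, -0.0, 0.079]
force: [0.2, -0.4, -1.1]
width: 36.5
gripper_force: 60.6
```

{"op": "move_arm", "data": {
  "plan": [
    [[0,0,-1],[0,0,0],0],
    [[0,0,0],[0,0,0],0]
  ]
}}

```text
clock: 8.02
eef_pos: [457.5, 282.5, 23.0]
tool_rot: [-3.141, -0.0, 0.079]
force: [-2.0, -0.2, 6.0]
width: 36.7
gripper_force: 61.3
```

The cover has touched down, with 6 N upward. I'll release it and retreat straight up.

{"op": "move_arm", "data": {
  "plan": [
    [[0,0,0],[0,0,0],0.5],
    [[0,0,0],[0,0,0],0.6],
    [[0,0,0],[0,0,0],0.8],
    [[0,0,0],[0,0,0],0.9],
    [[0,0,0],[0,0,0],0.9],
    [[0,0,15],[0,0,0],0.9],
    [[0,0,35],[0,0,0],0.9],
    [[0,0,50],[0,0,0],0.9],
    [[0,0,60],[0,0,0],0.9],
    [[0,0,0],[0,0,0],0.9]
  ]
}}

```text
clock: 9.28
eef_pos: [460.3, 284.1, 187.9]
tool_rot: [-3.136, -0.009, 0.079]
force: [0.3, 0.8, -0.0]
width: 77.1
gripper_force: 0.0
```

Run:
```python
from h import *
s=status.read_state();print(s["eef_pos"],s["tool_rot"],s["width"],s["force"])
import pickle;pickle.dump(s,open("s5.pkl","wb"))
w=cams.get_image("wrist");t=cams.get_image("scene")
cv2.imwrite("pics/w5.png",np.hstack([cv2.resize(w,(400,300)),cv2.resize(t[140:440,90:490],(400,300))]))
```

```text
[460.31677195 284.09468431 187.94128013] [-3.13621901 -0.00946087  0.07900595] 77.07482994270616 [ 0.32577757  0.80389818 -0.01981911]
```

View pics/w5.png

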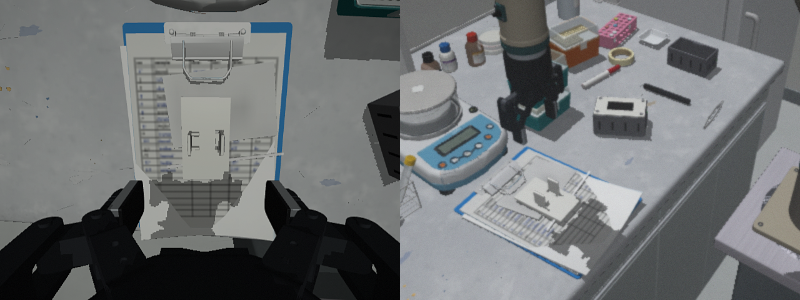

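The cover lies flat with grips upward on the sheet (wrist corners (182,97), (230,96), (230,182), (183,181) at 400x300). The box stands open and upright. One quick numeric check, then I'll hand in.

Run:
```python
from h import *
import pickle;s=pickle.load(open("s5.pkl","rb"));np.set_printoptions(precision=1,suppress=True)
f=lambda L,z:np.array([wrist(s,(1.6*u,1.6*v),z) for u,v in L])
c=f(((182,97),(230,96),(230,182),(183,181)),21).mean(0)
b=f(((123,23),(292,23)),2)
m=b.mean(0)-152.5*np.array([np.cos(.078),np.sin(.078),0]);print(c,b,m)
```

```text
[454.3 282.5  21. ] [[599.  403.4   2. ]
 [616.  183.5   2. ]] [455.5 281.6   2. ]
```

The cover is within about 2 mm of the sheet's middle, so I'm handing in.

```bash
python3 -c "
from cell import ctrl;print(ctrl.finish_job())"
```

```text
the job is handed in; nothing more can be done
None
```

The snap-tab cover is off and lies flat, grips upward and released, within about 2 mm of the sheet's middle by the wrist camera; the box stands open and upright where it was, and the job was handed in at about 9.4 s.

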